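# Erect the folding sample tray and load the tube rack

## Task

Erect the folding sample tray: swing its three flat walls fully upright (each has a yellow tab to hold) and let go. Then pull the orange tube rack, whose front end sticks out, from under the riser until all of it stands clear in front and let go of it there on the bench; pick it up again (its black handle is for that) and set it flat inside the tray, lengthwise. Keep the rack upright, leave all tray walls standing and do not disturb the other things on the bench.

Things in the scene. Friction and masses are not known exactly. Their poses are not given: they have to be found in the camera images.
- tray: Folding sample tray. White floor plate 76 mm (its x) by 172 mm (its y), 6 mm thick, fixed to the bench. Origin: centre of the floor's underside; z up. Its near wall (-x, light blue, top at 66 mm) is fixed upright. Three light-blue walls start nearly flat, pointing outward; their hinges run along the floor's edges x=+38 (far), y=+86 (left), y=-86 mm (right), at z=6 mm. Inside when erected: 76 x 172 mm.
- left_wall (a joint): Hinge of the wall on the tray's +y side (60 mm high, 76 mm wide, 5 mm thick). 0 = flat outward on the bench, 1.571 = upright, where it meets its stop. Stiff crease (about 0.06 N m): it stays at any angle it is left at.
- right_wall (a joint): Same for the wall on the tray's -y side.
- far_wall (a joint): Same for the wall on the tray's +x side (60 mm high, 172 mm wide).
- left_tab (a point): Centre of the yellow tab in the middle of the left wall's free edge: 32 mm wide along the hinge, 30 mm long, 8 mm thick, in the wall's plane (5 mm thick; middle plane 2.5 mm below the hinge when flat); centre 76 mm from the hinge. x: from hinge to free edge, y: along hinge, z: inner face. Pinched across its 32 mm width it turns between the fingers as the wall swings.
- right_tab (a point): Same tab on the right wall.
- far_tab (a point): Same tab on the far wall.
- riser: White bench riser (small table) fixed to the bench, with a mixer and a tip box fixed on it (from x=+125 to +205 mm, up to 182 mm above the bench). Origin on the bench, z up; its open front looks to its -x. Its top plate runs from x=+60 mm (front edge) to x=+220 mm, 180 mm wide in y, underside 105 mm and upper face 117 mm above the bench. Side legs at y=+-86 mm.
- rack_mid (a point): Centre (22.5 mm above the underside) of the orange tube rack: loose, 0.2 to 0.45 kg, 150 mm long (its x), 56 mm wide (its y), 45 mm high, purple and white caps 10 mm high on top. It starts on the bench under the riser, roughly along the riser's x, with about 60 mm of its -x end standing out in front.
- rack_handle (a point): Grip point of the black handle plate standing in the middle of the rack, 77 mm above the rack's underside (plate: 36 mm along the rack's x, 10 mm thick in its y, from 45 to 90 mm above the underside).
- red_tip_box: Bystander: red-topped tip box 85x120x50 mm, loose, origin at the centre of its underside. Leave alone.
- blue_tip_box: Bystander: white box with blue tips 85x120x62 mm, loose, origin at the centre of its underside. Leave alone.
- yellow_tip_box: Bystander: yellow tip box 85x120x62 mm, loose, origin at the centre of its underside. Leave alone.
- reagent_bottle: Bystander: amber bottle, 56 mm across, 120 mm high, loose, origin at the centre of its underside. Leave alone.
- steel_jar: Bystander: steel jar, 80 mm across, 100 mm high, loose, origin at the centre of its underside. Leave alone.
- blue_rack: Bystander: long blue tube rack 100x220x80 mm, loose, origin at the centre of its underside. Leave alone.
Not all that is in view belongs to the job. What is shaped like the riser but blue or green is not meant.

How it is judged:
On the way, in this order (a step that is already met when the one before it is completed fails the run):
1. all three hinged walls stand upright (within 7 degrees) and are let go (value of joint each of left_wall, right_wall, far_wall above 1.45 rad and contact force between the fingers and tray below 0.1 N and contact force between the fingers and rack below 0.1 N), for 0.2 s.
2. the rack stands on the bench clear in front of the riser (rack centre at least 70 mm in front of the riser's front edge) and is let go (x of rack_mid in the frame of riser below -0.01 m and height (world z) of rack_mid below 0.03 m and angle between rack_mid's own z axis and vertical below 0.1 rad and contact force between the fingers and tray below 0.1 N and contact force between the fingers and rack below 0.1 N), for 0.2 s.
At the end, for the whole second after the job is handed in: All three hinged walls upright within 7 degrees; the rack lies flat on the tray floor (within 5 degrees, centre 24 to 34 mm above the tray's underside), lengthwise between the walls (centre within 13 mm across and 15 mm along), at rest and released (all of step 1 and x of rack_mid in the frame of tray between -0.013 and 0.013 m and y of rack_mid in the frame of tray between -0.015 and 0.015 m and z of rack_mid in the frame of tray between 0.024 and 0.034 m and angle between rack_mid's own z axis and vertical below 0.08 rad and linear speed of rack below 0.02 m/s); the robot touches nothing.
It fails at once if the rack is tipped more than 30 degrees (angle between rack_mid's own z axis and vertical above 0.52 rad).
It fails at once if a bystander is moved more than 40 mm (distance of any of red_tip_box, blue_tip_box, yellow_tip_box, reagent_bottle, steel_jar, blue_rack from where it was at the start of the episode above 0.04 m).
It also fails if it takes over 72 s, if anything falls off the work surface, if the arm or the gripper's body presses on something with over 40 N, if the wrist force passes 120 N, or if a joint passes its speed limit or range.

## Robot

A 7-joint arm with a two-finger parallel gripper is mounted at the origin on the work surface. World frame = base frame: x ahead of the robot, y to its left, z up, the work surface at z = 0. Lengths are in m, angles in rad, forces in N, time in s.
With the tool pointing down it reaches from about 0.4 to 0.85 m from the base axis. Payload 4.5 kg.
Tool frame: the origin (TCP) lies between the finger pads; the fingertips stand 11 mm ahead of it and the grasp point (between the pads) lies 8 mm behind it; z points along the fingers, y is the line along which they close (so a half turn about z gives the same grasp; the last joint's range is limited). The gripper opens to 88 mm and grips with 3 to 60 N. Pads are 18 mm wide; open, the fingers measure 123 mm over their backs; the gripper's body (75 mm by 187 mm) begins 45 mm behind the grasp point.
Start: joints at [-1.155, 0.689, -0.195, 1.565, 0.157, 0.902, -0.215], TCP at [0.233, 0.58, 0.25] pointing down, gripper open.
Joint ranges: [-3.01, 3.01], [-0.46, 2.08], [-1.47, 1.51], [0.13, 2.56], [-1, 4.14], [0.04, 2.09], [-2.66, 2.66]. Speed limits (rad/s): [2.57, 2.57, 3.14, 3.14, 3.14, 3.14, 3.14].

## Interface

Orientations are given as a rotation vector (axis times angle).
In Python, from cell import arm, claw, kinematics, grab_frame, camera_params gives the robot as it stands. Calls block until the motion is done:
- arm.movep(position, orientation): joint-space move of the TCP to a pose.
- arm.move_linear(position, rot=None, v=0.15, force_limit=None): straight line of the TCP; rot=None keeps the orientation; v is the mean speed in m/s. With force_limit (N) it stops when the force on the tool has changed by that much, and returns True; else False.
- arm.movej(angles): joint-space move.
- claw.grip(opening, f_grip=None): finger opening in m; f_grip is the grip in N (None keeps the last); returns when the fingers have stopped.
- arm.wait(seconds).
- kinematics.solve_ik(position, orientation): joint angles nearest the present ones, or None.
- arm.read_state(): the state.
- grab_frame(name): name is "scene" or "top" or "wrist"; returns (picture, depth): 384x512x3 uint8, blue, green, red; 384x512 float32, m along the optical axis (not along the pixel's ray), 0 where there is no reading.
- camera_params(name): a dict with "fx", "fy", "cx", "cy" (pixels), "rvec" (rotation vector, rad) and "tvec" (3), from world to camera coordinates, as OpenCV has them. Camera axes: x right, y down, z forward; pixel columns grow to the right and rows downward; lengths in m; the calibration is good to about 2 mm. The wrist camera is an equidistant fisheye: a pixel r from the principal point sees the ray r / f radians off the axis. A picture is of the moment at which its call begins: read the wrist's pose just before it. camera_params takes no time and is no camera call; for the wrist camera it gives the pose at the moment of the call.
A pose or a line that the arm cannot do raises arm.PlanningError and nothing moves.
- arm.hand_in(): hands the job in; it is judged then, once.
The state is a dict: "clock": time; "qpos": joint angles; "qvel": joint speeds; "joint_torque": joint torques, N m; "tool_pos": TCP position; "ee_rot": TCP orientation; "ft_force": force on the tool from outside, world axes, zero at the start; "ft_torque": the same for the moment, N m; "opening": finger opening in m; "gripper_force": force on a finger pad.
Only numpy, scipy, OpenCV 4.12 (cv2) and the standard library are available. Lean on these libraries where they do the work, as an engineer would, in place of code of your own. Each camera call takes 0.05 s, during which the arm holds its last target. There are 200 camera calls.

## Working session

There is one attempt and no reset: what is moved stays moved. The work goes in short steps, each a Python script; the robot and the scene stay as the last script left them, time stands still between calls to the robot, and variables do not carry over. Pictures are saved under pics/ and viewed, at most 10 in all, crops included, and the job is handed in when it is done.

```bash
mkdir -p pics; ls; python3 - <<'E'
from cell import *
import cv2,numpy as np
for n in ["top","scene"]:
    im,d=grab_frame(n); cv2.imwrite(f"pics/{n}0.png",im); np.savez(f"{n}0.npz",im=im,d=d,**{k:np.array(v) for k,v in camera_params(n).items()})
    p=camera_params(n); print(n,p)
E
```

```text
pics
top {'fx': 435.0474787803623, 'fy': 435.0474787803623, 'cx': 258.2135752223743, 'cy': 189.47188518342412, 'rvec': array([ 2.11225282, -2.17417027,  0.15706625]), 'tvec': array([0.01735741, 0.39774582, 1.79129437])}
scene {'fx': 400.0836548674414, 'fy': 400.0836548674414, 'cx': 255.89821903268165, 'cy': 196.2392973608928, 'rvec': array([ 2.07442323,  0.59465394, -0.35390045]), 'tvec': array([-0.33712793, -0.03559803,  1.66323152])}
```

View pics/top0.png

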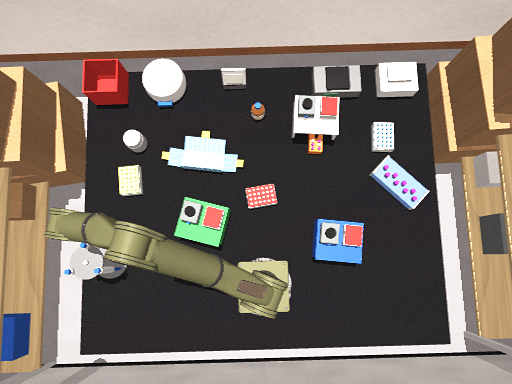

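View pics/scene0.png

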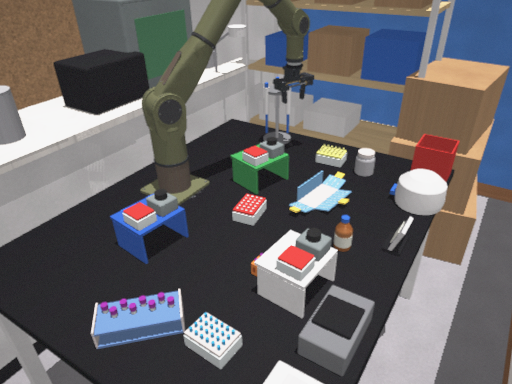

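The top view shows the tray at about (205,155), with yellow tabs at (205,135), (167,157) and (238,163). The white riser is at (316,115), with the orange rack end at (316,145). The scene view agrees. Next I measure these points.

```bash
cat > h.py <<'E'
from cell import *
import cv2,numpy as np
from scipy.spatial.transform import Rotation as R
def ray(p,uv,fish):
    uv=np.asarray(uv,float).reshape(-1,2)
    xy=(uv-[p['cx'],p['cy']])/[p['fx'],p['fy']]
    if fish:
        r=np.linalg.norm(xy,axis=1,keepdims=True)+1e-12
        d=np.hstack([xy/r*np.sin(r),np.cos(r)])
    else: d=np.hstack([xy,np.ones((len(xy),1))])
    M=R.from_rotvec(np.ravel(p['rvec'])).as_matrix(); t=np.ravel(p['tvec'])
    return -M.T@t, d@M
def onplane(p,uv,z,fish=False):
    c,d=ray(p,uv,fish); return c+d*((z-c[2])/d[:,2])[:,None]
def blobs(im,lo,hi,amin=8):
    m=cv2.inRange(cv2.cvtColor(im,cv2.COLOR_BGR2HSV),lo,hi)
    n,l,s,c=cv2.connectedComponentsWithStats(m)
    return [(s[i,4],c[i],np.argwhere(l==i)[:,::-1]) for i in range(1,n) if s[i,4]>=amin]
YEL=((20,120,120),(33,255,255)); ORG=((5,170,120),(16,255,255)); LB=((90,25,120),(110,140,255))
def down(yaw):  # tool z down, tool y axis at world angle yaw
    y=np.array([np.cos(yaw),np.sin(yaw),0]); z=np.array([0,0,-1.]); x=np.cross(y,z)
    return R.from_matrix(np.c_[x,y,z]).as_rotvec()
E
python3 - <<'E'
from h import *
z=np.load("top0.npz"); p={k:z[k] for k in z.files}; im=z['im']
for nm,c,h in [("yel",YEL,.008),("org",ORG,.045)]:
    for a,c0,px in blobs(im,*c):
        print(nm,a,c0.round(1),onplane(p,c0,h).round(3), 'd',z['d'][int(c0[1]),int(c0[0])])
# riser white
crop=im.copy()
m=cv2.inRange(cv2.cvtColor(im,cv2.COLOR_BGR2HSV),(0,0,170),(180,40,255)); m[:, :285]=0;m[:,345:]=0;m[:88]=0;m[145:]=0
cs=max(cv2.findContours(m,cv2.RETR_EXTERNAL,cv2.CHAIN_APPROX_NONE)[0],key=cv2.contourArea)
r=cv2.minAreaRect(cs);b=cv2.boxPoints(r);print(r,onplane(p,b,.117).round(3))
s=arm.read_state();print(s['tool_pos'],s['ee_rot'],down(0),s['clock'])
cv2.imwrite("pics/c.png",cv2.resize(im[80:180,150:350],None,fx=4,fy=4,interpolation=cv2.INTER_CUBIC))
E
```

```text
yel 9 [319.1 150.3] [[ 0.563 -0.26   0.008]] d 1.831029
yel 10 [162.1 153.8] [[0.568 0.414 0.008]] d 1.8715932
org 79 [257.2 110.1] [[0.738 0.    0.045]] d 1.8077831
org 119 [314.9 142.7] [[ 0.588 -0.239  0.045]] d 1.8366271
((315.99749755859375, 114.54988098144531), (45.892669677734375, 37.85271453857422), 2.8624050617218018) [[ 0.616 -0.139  0.117]
 [ 0.776 -0.153  0.117]
 [ 0.76  -0.341  0.117]
 [ 0.6   -0.324  0.117]]
[0.23273494 0.57947454 0.24899402] [-5.95940644e-01 -3.08439186e+00  2.54114915e-03] [2.22144147 2.22144147 0.        ] 0.1
```

View pics/c.png

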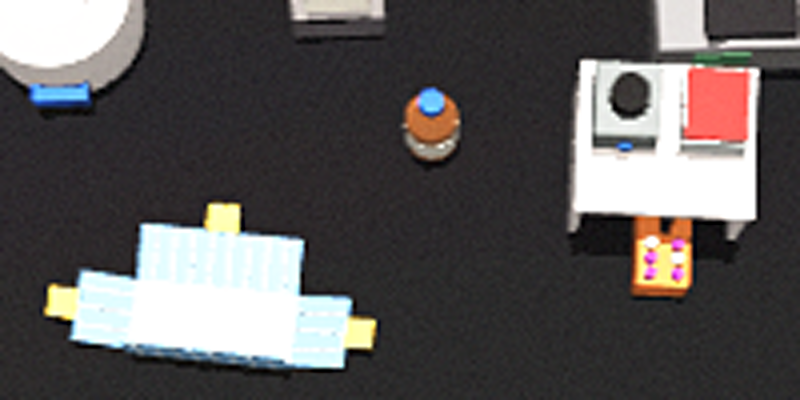

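The crop shows the far tab at (205.7,134.2), the left at (165.5,155.2) and the right at (240.2,163.2). The rack end is near (315,147). The tray is yawed by about −0.1. Next I take a close look with the wrist camera above the tray.

```bash
python3 - <<'E'
from h import *
z=np.load("top0.npz"); p={k:z[k] for k in z.files}
L,Rr,F=onplane(p,[(165.5,155.2),(240.2,163.2),(205.7,134.2)],.008)
print(L,Rr,F,np.linalg.norm(L-Rr))
c=(L+Rr)/2; print(c)
arm.movep([c[0]+.0,c[1],.36],down(np.pi/2-.1))
pw=camera_params("wrist"); im,d=grab_frame("wrist"); cv2.imwrite("pics/w1.png",im)
np.savez("w1.npz",im=im,d=d,**{k:np.array(v) for k,v in pw.items()})
print(pw, arm.read_state()['qpos'].round(2) if hasattr(arm.read_state()['qpos'],'round') else arm.read_state()['qpos'])
for a,c0,px in blobs(im,(20,80,100),(35,255,255),40): print(a,c0.round(1),onplane(pw,c0,.008,True).round(4),d[int(c0[1]),int(c0[0])])
E
```

```text
[0.56151047 0.39917762 0.008     ] [0.51706236 0.0795881  0.008     ] [0.64923886 0.22571156 0.008     ] 0.3226656088934216
[0.53928641 0.23938286 0.008     ]
{'fx': 297.3186396354542, 'fy': 297.3186396354542, 'cx': 258.6074247383361, 'cy': 188.7037809143123, 'rvec': array([-2.15372122, -1.95090806, -0.295906  ]), 'tvec': array([-0.29262786, -0.56221066,  0.34500195])} [-0.31  0.54 -0.32  1.52  0.18  1.12  0.81]
2704 [434.7  88.4] [[0.4534 0.5713 0.008 ]] 0.41523466
381 [162.7 143.9] [[0.5161 0.0783 0.008 ]] 0.46575037
375 [354.6 151.1] [[0.5609 0.4045 0.008 ]] 0.46768555
355 [256.5 210.5] [[0.6516 0.2259 0.008 ]] 0.5007695
```

View pics/w1.png

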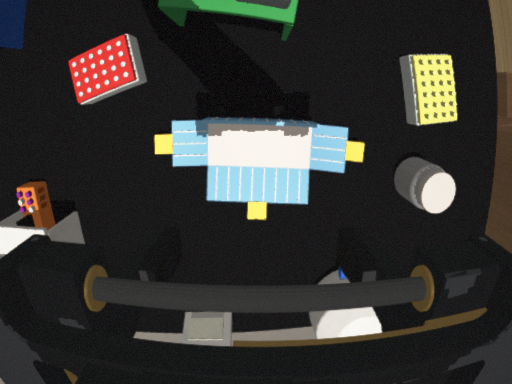

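The wrist view shows all three tabs: (163,144), (355,151) and (257,211). They give a tray centre of (0.5386, 0.2414) and a yaw of −0.1365. The centre found from the far tab agrees within 1 mm. I'll erect the left wall first and check it.

```bash
cat >> h.py <<'E'
TC=np.array([.5386,.2414]); TY=-.1365
def tw(x,y): c,s=np.cos(TY),np.sin(TY); return TC+[c*x-s*y,s*x+c*y]
def bestyaw(pos,yaw):
    q0=np.array(arm.read_state()['qpos']); best=None
    for y in (yaw,yaw+np.pi,yaw-np.pi):
        q=kinematics.solve_ik(list(pos),down(y))
        if q is not None:
            e=np.abs(np.array(q)-q0).max()
            if best is None or e<best[0]-1e-3: best=(e,y)
    return best[1]
W={'left':((0,.086),(0,1),TY),'right':((0,-.086),(0,-1),TY),'far':((.038,0),(1,0),TY+np.pi/2)}
def tabpos(w,th,off):
    h,n,_=W[w]; o=.076*np.cos(th)+.0025*np.sin(th); u=.006+.076*np.sin(th)-.0025*np.cos(th)
    xy=tw(h[0]+n[0]*o,h[1]+n[1]*o); return [*xy,u+off]
def erect(w,th0):
    off=max(.0125-tabpos(w,th0,0)[2],.008)
    a=tabpos(w,th0,off); yaw=bestyaw(a,W[w][2]); rot=down(yaw)
    hi=a[:2]+[.17]
    claw.grip(.06); arm.movep(hi,rot)
    arm.move_linear(a[:2]+[a[2]+.02],v=.25); hit=arm.move_linear(a,v=.06,force_limit=8)
    claw.grip(0,15); print(w,'opening',arm.read_state()['opening'],'hit',hit,arm.read_state()['tool_pos'])
    for th in np.linspace(th0,1.5,10)[1:]: arm.move_linear(tabpos(w,th,off),v=.12)
    h=arm.move_linear(tabpos(w,1.64,off),v=.04,force_limit=8)
    s=arm.read_state(); print('stop',h,s['tool_pos'],tabpos(w,1.571,off),s['ft_force'],s['opening'])
    claw.grip(.055); p=s['tool_pos']; arm.move_linear([p[0],p[1],.2],v=.25); print(arm.read_state()['clock'])
E
python3 - <<'E'
from h import *
z=np.load("w1.npz"); p={k:z[k] for k in z.files}
for nm,uv in [('right',(163,144)),('left',(355,151)),('far',(257,210))]:
    c,d=ray(p,uv,True); M=R.from_rotvec(p['rvec']).as_matrix(); dz=(M@d[0])[2]
    w=np.median(z['d'][uv[1]-3:uv[1]+4,uv[0]-3:uv[0]+4]); print(nm,c+d[0]*w/dz)
print(c)
erect('left',.05)
E
```

```text
right [0.51407517 0.08550222 0.02750615]
left [0.55614118 0.39787175 0.03104684]
far [0.64315213 0.22771364 0.0276359 ]
[0.46200385 0.2476774  0.49593002]
left opening 0.030973916182041598 hit False [0.55794263 0.40259687 0.01495713]
stop True [0.54857237 0.33475758 0.08944933] [np.float64(0.5506406648687778), np.float64(0.3290614670651234), np.float64(0.09000050760666381)] [0.2697033  1.81624778 4.00312931] 0.03172837075219253
8.7667
```

Depth puts the tabs near z = 28 mm, so the walls start about 0.3 rad up. That moves the tray centre to about (0.535, 0.242). I'll check this and the left wall with another wrist view.

```bash
python3 - <<'E'
from h import *
arm.movep([.54,.2417,.33],down(np.pi/2-.1365))
pw=camera_params("wrist"); im,d=grab_frame("wrist"); 
np.savez("w2.npz",im=im,d=d,**{k:np.array(v) for k,v in pw.items()})
M=R.from_rotvec(pw['rvec']).as_matrix()
def p3(u,v):
    c,dd=ray(pw,(u,v),True); return c+dd[0]*d[int(round(v)),int(round(u))]/(M@dd[0])[2]
for a,c0,px in blobs(im,(20,80,100),(35,255,255),40):
    P=np.array([p3(u,v) for u,v in px]); print(a,c0.round(1),np.median(P,0).round(4),P[:,2].min().round(3),P[:,2].max().round(3))
print('bench',p3(160,240))
cv2.imwrite("pics/w2.png",cv2.resize(im[60:280,110:400],None,fx=2.7,fy=2.7))
# floor white blob
h=cv2.cvtColor(im,cv2.COLOR_BGR2HSV); m=cv2.inRange(h,(0,0,130),(180,60,255)); m[:100]=0;m[240:]=0;m[:,:180]=0;m[:,330:]=0
cs=max(cv2.findContours(m,cv2.RETR_EXTERNAL,cv2.CHAIN_APPROX_NONE)[0],key=cv2.contourArea)
print(cv2.boundingRect(cs)); q=onplane(pw,cs.reshape(-1,2),.006,True)[:,:2].astype(np.float32)
r=cv2.minAreaRect(q);print(r,cv2.boxPoints(r))
E
```

```text
2997 [442.9  81.3] [0.4539 0.539  0.0517] -0.001 0.465
420 [156.7 150.1] [0.5133 0.0847 0.0268] -0.001 0.465
271 [325.9 157. ] [0.5473 0.3279 0.095 ] -0.001 0.465
425 [258.5 217.7] [0.6447 0.2265 0.0271] -0.0 0.465
bench [0.67673755 0.04194255 0.00127013]
(180, 126, 135, 82)
((0.5657477974891663, 0.21747277677059174), (0.21392525732517242, 0.13364620506763458), 82.3849868774414) [[0.48533973 0.1203086 ]
 [0.61780727 0.10259833]
 [0.64615583 0.31463695]
 [0.5136883  0.3323472 ]]
```

View pics/w2.png

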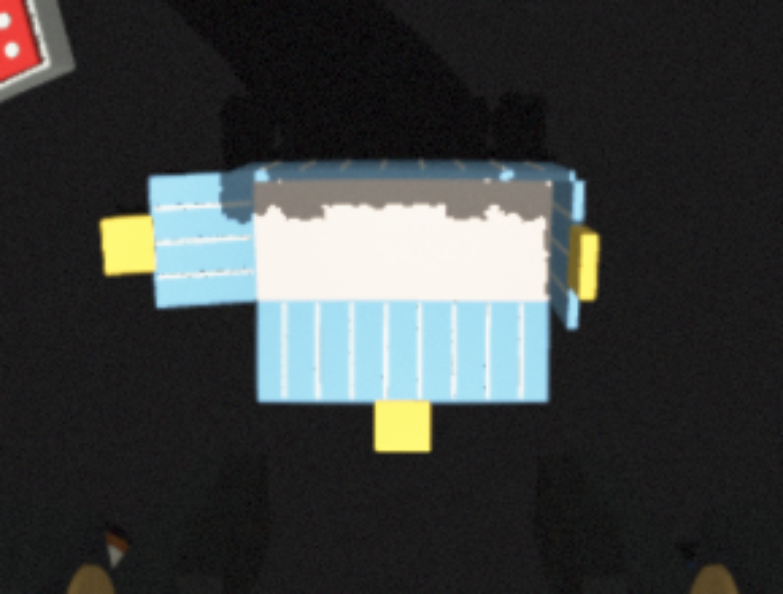

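The left wall now stands: its tab top is at (0.547, 0.328, 0.095). The right and far tabs are at about z = 0.027, so both walls are at roughly 0.26 rad. I update the tray pose and erect the other two.

```bash
sed -i 's/^TC=.*/TC=np.array([.535,.2423]); TY=-.134/; s/,\.008)$/,.005)/' h.py; grep -n "^TC\|off=max" h.py; python3 - <<'E'
from h import *
erect('right',.26); erect('far',.26)
arm.movep([.52,.03,.36],down(np.pi/2-.13))
pw=camera_params("wrist"); im,d=grab_frame("wrist"); cv2.imwrite("pics/w3.png",im)
np.savez("w3.npz",im=im,d=d,**{k:np.array(v) for k,v in pw.items()})
M=R.from_rotvec(pw['rvec']).as_matrix()
for a,c0,px in blobs(im,(20,80,100),(35,255,255),40)+blobs(im,*ORG,40):
    c,dd=ray(pw,px,True); P=c+dd*(d[px[:,1],px[:,0]]/(dd@M.T)[:,2])[:,None]
    print(a,c0.round(1),np.median(P,0).round(4))
E
```

```text
23:TC=np.array([.535,.2423]); TY=-.134
38:    off=max(.0125-tabpos(w,th0,0)[2],.005)
right opening 0.031975274355832625 hit False [0.51422744 0.08353053 0.02830288]
stop False [0.52451441 0.16002222 0.08727515] [np.float64(0.523178526197658), np.float64(0.15460870524600245), np.float64(0.08700050760666382)] [ 4.58439433 -0.87580188  6.95270346] 0.03176439523538758
16.5917
far opening 0.032127350272746914 hit False [0.64619813 0.22697036 0.0282531 ]
stop False [0.57070712 0.2373376  0.0876305 ] [np.float64(0.5751215943039576), np.float64(0.23689129463987293), np.float64(0.08700050760666382)] [ 1.06965708 -4.49564098  8.54228696] 0.03170699534117634
23.3917
156 [501.8  97.1] [0.4596 0.5074 0.0477]
119 [340.3 145.8] [0.5199 0.1487 0.0844]
279 [444.1 152.6] [0.5482 0.3263 0.0838]
169 [394.1 176.1] [0.5737 0.2324 0.0873]
320 [113.2 201.8] [ 0.5714 -0.236   0.0458]
80 [373.4 275.2] [0.4958 0.068  0.4253]
43 [145.7 276.3] [0.4887 0.0005 0.4239]
168 [378.8 301.7] [0.5004 0.0677 0.4324]
63 [142.8 312.3] [ 0.4965 -0.0008  0.4317]
1454 [327.3 335.9] [0.5048 0.0542 0.4399]
915 [125.1 210.6] [ 0.6039 -0.214   0.0339]
```

View pics/w3.png

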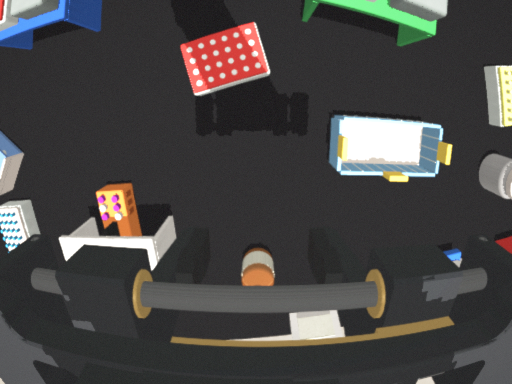

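The wrist view shows all three walls standing, with tabs at (340,146), (444,153) and (394,176), each within about 2 mm of the upright position. The rack end is at (113,202). Next is a closer look at the rack.

```bash
python3 - <<'E'
from h import *
arm.movep([.47,-.236,.30],down(np.pi/2-.09))
pw=camera_params("wrist"); im,d=grab_frame("wrist")
np.savez("w4.npz",im=im,d=d,**{k:np.array(v) for k,v in pw.items()})
M=R.from_rotvec(pw['rvec']).as_matrix()
v,u=np.mgrid[0:384,0:512]; px=np.c_[u.ravel(),v.ravel()]
c,dd=ray(pw,px,True); P=c+dd*(d.ravel()/(dd@M.T)[:,2])[:,None]; P3=P.reshape(384,512,3)
hsv=cv2.cvtColor(im,cv2.COLOR_BGR2HSV)
org=cv2.inRange(hsv,(4,150,80),(18,255,255))>0
reg=(abs(P3[...,0]-.58)<.1)&(abs(P3[...,1]+.236)<.08)
top=reg&org&(P3[...,2]>.038)&(P3[...,2]<.052)
Q=P3[top]; print(len(Q),Q.min(0),Q.max(0),np.median(Q,0))
r=cv2.minAreaRect(Q[:,:2].astype(np.float32)); print(r); print(cv2.boxPoints(r).round(4))
# side edges: per x-bin min/max y
for x in np.arange(Q[:,0].min(),Q[:,0].max(),.008):
    s=Q[(Q[:,0]>=x)&(Q[:,0]<x+.008)]
    if len(s)>3: print(round(x+.004,4),len(s),s[:,1].min().round(4),s[:,1].max().round(4))
pl=(abs(P3[...,2]-.117)<.006)&(hsv[...,1]<60)&(hsv[...,2]>110)&(P3[...,0]<.85)&(abs(P3[...,1]+.23)<.15)&(P3[...,0]>.5)
E=P3[pl]; 
for y in np.arange(-.32,-.14,.03):
    s=E[(abs(E[:,1]-y)<.01)]; print('plate',round(y,3),len(s),s[:,0].min().round(4) if len(s) else None)
cv2.imwrite("pics/w4.png",im)
E
```

```text
933 [ 0.54819863 -0.27149069  0.03800214] [ 0.64871142 -0.20922076  0.05076785] [ 0.61833672 -0.23746076  0.0457033 ]
((0.5982149243354797, -0.239469513297081), (0.05736316367983818, 0.0970383808016777), 85.49789428710938)
[[ 0.5476 -0.2643]
 [ 0.6443 -0.2719]
 [ 0.6488 -0.2147]
 [ 0.5521 -0.2071]]
0.5522 99 -0.2633 -0.2092
0.5602 22 -0.2644 -0.2096
0.5682 10 -0.2651 -0.21
0.5762 12 -0.2663 -0.2105
0.5842 10 -0.2672 -0.211
0.5922 11 -0.2677 -0.2115
0.6002 64 -0.2674 -0.2118
0.6082 130 -0.2681 -0.2123
0.6162 145 -0.2692 -0.2128
0.6242 136 -0.27 -0.2131
0.6322 131 -0.271 -0.2136
0.6402 130 -0.2715 -0.214
0.6482 33 -0.261 -0.2143
plate -0.32 185 0.6006
plate -0.29 253 0.6014
plate -0.26 248 0.6042
plate -0.23 454 0.6071
plate -0.2 244 0.6098
plate -0.17 91 0.6121
```

View pics/w4.png

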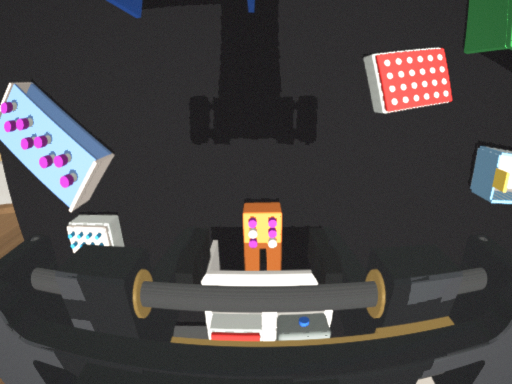

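The view shows the rack end at (262,225) and the riser's front plate edge near row 270. The top face is 57 mm wide with its end at (0.550, −0.236) and a yaw of −0.078, and 58 mm protrudes. All of this matches the given sizes, so I pull it out.

```bash
python3 - <<'E'
from h import *
ry=-.078; ax=np.array([np.cos(ry),np.sin(ry)]); g=np.array([.5498,-.2357])+ax*.015
claw.grip(.088)
arm.movep([*g,.16],down(np.pi/2+ry))
arm.move_linear([*g,.06],v=.2); print(arm.move_linear([*g,.030],v=.08,force_limit=8))
claw.grip(0,30); s=arm.read_state(); print(s['opening'],s['tool_pos'])
e=g-ax*.125
arm.move_linear([*e,.030],v=.1); s=arm.read_state(); print(s['opening'],s['ft_force'])
claw.grip(.088); arm.move_linear([*e,.17],v=.2); arm.wait(.3)
arm.movep([.44,-.23,.30],down(np.pi/2+ry))
pw=camera_params("wrist"); im,d=grab_frame("wrist"); cv2.imwrite("pics/w5.png",im)
M=R.from_rotvec(pw['rvec']).as_matrix()
v,u=np.mgrid[0:384,0:512]; px=np.c_[u.ravel(),v.ravel()]
c,dd=ray(pw,px,True); P3=(c+dd*(d.ravel()/(dd@M.T)[:,2])[:,None]).reshape(384,512,3)
hsv=cv2.cvtColor(im,cv2.COLOR_BGR2HSV)
reg=(abs(P3[...,0]-.50)<.12)&(abs(P3[...,1]+.23)<.08)
o=reg&(cv2.inRange(hsv,(4,150,80),(18,255,255))>0)&(P3[...,2]>.038)&(P3[...,2]<.052)
r=cv2.minAreaRect(P3[o][:,:2].astype(np.float32)); print(r,cv2.boxPoints(r))
h=reg&(P3[...,2]>.083)&(P3[...,2]<.097)&(hsv[...,2]<100)
H=P3[h]; print(len(H),cv2.minAreaRect(H[:,:2].astype(np.float32)),np.median(H,0)); print(arm.read_state()['clock'])
E
```

```text
False
0.05604746511923176 [ 0.56487657 -0.23692547  0.030214  ]
0.056274780260172914 [-0.92655228  1.26828716  5.27905002]
((0.4993804693222046, -0.23190639913082123), (0.056417353451251984, 0.1488599330186844), 85.69335174560547) [[ 0.42304233 -0.25444615]
 [ 0.571482   -0.2656247 ]
 [ 0.57571864 -0.20936665]
 [ 0.42727894 -0.1981881 ]]
151 ((0.4986431896686554, -0.23164565861225128), (0.006326164118945599, 0.03443579375743866), 85.75389862060547) [ 0.49779375 -0.23166283  0.09092426]
32.5417
```

View pics/w5.png

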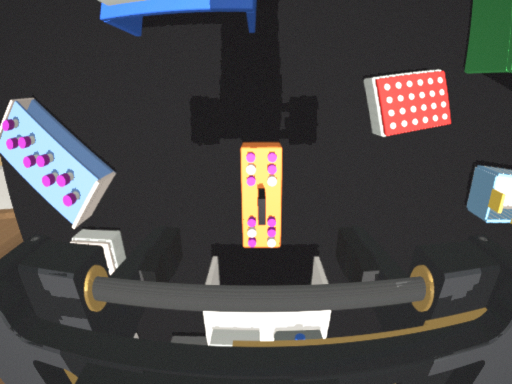

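The rack stands fully clear at (0.4994, −0.2319), yaw −0.075, with its rear end at x = 0.574 against the riser's 0.607. The handle at (262,207) is at z = 0.091. Next I pick it up and place it.

```bash
python3 - <<'E'
from h import *
ry=-.075; g=[.499,-.2318]; Z=.071
claw.grip(.05)
arm.movep([*g,.15],down(np.pi/2+ry)); print(arm.move_linear([*g,Z],v=.12,force_limit=8))
claw.grip(0,45); s=arm.read_state(); print('open',s['opening'],s['tool_pos'])
arm.move_linear([*g,Z+.03],v=.1); s=arm.read_state(); print('lift',s['opening'],s['ft_force'],s['ft_torque'])
arm.move_linear([*g,.26],v=.25)
t=TC; yaw=bestyaw([*t,.26],TY); print('yaw',yaw)
arm.movep([.53,.0,.27],down((np.pi/2+ry+yaw)/2)) if abs(np.pi/2+ry-yaw)<2 else None
arm.movep([*t,.26],down(yaw))
s=arm.read_state(); print(s['tool_pos'],s['opening'],s['clock'],np.round(s['qpos'],2))
im,d=grab_frame("wrist"); pw=camera_params("wrist"); cv2.imwrite("pics/w6.png",im); np.savez("w6.npz",im=im,d=d,**{k:np.array(v) for k,v in pw.items()})
E
```

```text
False
open 0.009552015283254668 [ 0.49902231 -0.23164706  0.07097788]
lift 0.009707733211551963 [-1.03087989  0.43918822 -3.02339878] [0.05210532 0.0030981  0.01669631]
yaw 3.007592653589793
[0.53601403 0.23909767 0.25946217] 0.009283621176884518 38.55 [-0.04  0.74 -0.84  1.65  0.62  1.04  1.93]
```

View pics/w6.png

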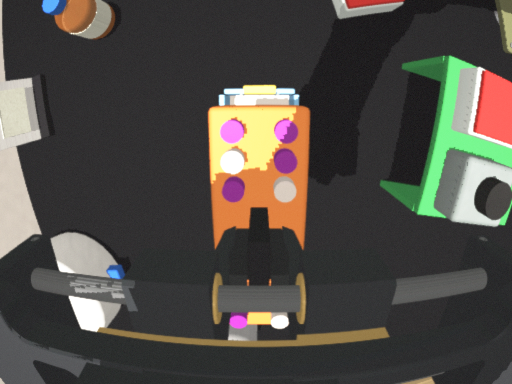

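The rack hangs level and lined up with the tray: the tray's right end spans columns 220–300 and the rack 210–308. Now I lower it.

```bash
python3 - <<'E'
from h import *
rot=arm.read_state()['ee_rot']; t=TC
arm.wait(.2); print(arm.read_state()['tool_pos'])
print(arm.move_linear([*t,.150],down(3.00759),v=.15,force_limit=10), arm.read_state()['tool_pos'])
h=arm.move_linear([*t,.0765],v=.05,force_limit=6); s=arm.read_state(); print(h,s['tool_pos'],s['ft_force'])
E
```

```text
[0.53566528 0.24049018 0.26003941]
False [0.5354831  0.24298484 0.15084834]
True [0.53480427 0.24225854 0.07697366] [0.05517852 0.15318471 6.23421129]
```

The rack touched down at z = 0.077, as expected. I release it and check.

```bash
python3 - <<'E'
from h import *
claw.grip(.024); p=arm.read_state()['tool_pos']
arm.move_linear([p[0],p[1],.23],v=.2); arm.movep([.50,.2423,.36],down(np.pi/2-.134+0))
pw=camera_params("wrist"); im,d=grab_frame("wrist"); cv2.imwrite("pics/w7.png",im[60:300,120:420].repeat(2,0).repeat(2,1))
M=R.from_rotvec(pw['rvec']).as_matrix()
v,u=np.mgrid[0:384,0:512]; px=np.c_[u.ravel(),v.ravel()]
c,dd=ray(pw,px,True); P3=(c+dd*(d.ravel()/(dd@M.T)[:,2])[:,None]).reshape(384,512,3)
hsv=cv2.cvtColor(im,cv2.COLOR_BGR2HSV)
reg=(abs(P3[...,0]-.535)<.12)&(abs(P3[...,1]-.24)<.13)
def tf(p): q=p[...,:2]-TC; cc,s=np.cos(TY),np.sin(TY); return np.c_[q[:,0]*cc+q[:,1]*s,-q[:,0]*s+q[:,1]*cc,p[:,2]]
o=P3[reg&(cv2.inRange(hsv,(4,150,80),(18,255,255))>0)&(P3[...,2]>.044)&(P3[...,2]<.058)]
T=tf(o); r=cv2.minAreaRect(T[:,:2].astype(np.float32)); print('rack',r)
A=np.c_[T[:,:2],np.ones(len(T))]; print('plane',np.linalg.lstsq(A,T[:,2],rcond=None)[0])
y=P3[reg&(cv2.inRange(hsv,(20,80,80),(35,255,255))>0)&(P3[...,2]>.06)]
Y=tf(y)
for n,m in [('L',Y[:,1]>.06),('R',Y[:,1]<-.06),('F',abs(Y[:,1])<.05)]: print(n,m.sum(),np.percentile(Y[m],[10,50,90],axis=0).round(4).tolist())
wl=tf(P3[reg&(cv2.inRange(hsv,(90,60,80),(115,255,255))>0)&(P3[...,2]>.058)&(P3[...,2]<.075)])
print('rim',np.percentile(wl,[1,50,99],axis=0).round(4)); print(arm.read_state()['clock'])
E
```

```text
rack ((-0.006033815443515778, 0.0012538358569145203), (0.14198297262191772, 0.04723311588168144), 89.79479217529297)
plane [ 0.09447086 -0.00448068  0.05228115]
L 168 [[-0.0147, 0.0834, 0.074], [-0.0016, 0.0842, 0.092], [0.0118, 0.0905, 0.0964]]
R 189 [[-0.015, -0.0937, 0.0736], [-0.0029, -0.0876, 0.0939], [0.0107, -0.0861, 0.0963]]
F 2209 [[-0.0613, -0.0289, 0.0976], [-0.0529, 0.0024, 0.4392], [0.0369, 0.0279, 0.4411]]
rim [[-0.0433 -0.0925  0.0583]
 [ 0.0382 -0.0081  0.0629]
 [ 0.0396  0.0898  0.0683]]
43.6083
```

View pics/w7.png

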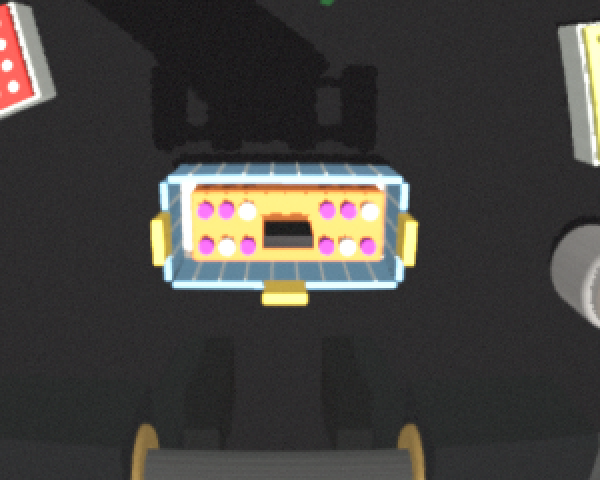

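The rack lies flat between the walls. Its top is at z ≈ 0.052 and its centre is within about 3 mm. All the walls stand with their tabs at the upright positions, so I hand in.

```bash
python3 -c "
from cell import *
print(arm.hand_in(), arm.read_state()['clock'])"
```

```text
the job is handed in; nothing more can be done
the job is handed in; nothing more can be done
```

I handed the job in at about 44 s of the 72 s allowed. In the last wrist view all three walls stood upright and the rack lay flat lengthwise in the tray, about 3 mm off centre. The hand-in call did not return the judge's verdict.

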